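# Print the fish: tip the block over and press

### The job

Two printing blocks stand on edge on the drawing pad. Push the blue-faced fish block over, away from its plain wooden back, so that it falls face down inside its pencilled frame, then press firmly down on the middle of its back with the fingertips and finish while still pressing on it. Do not grasp, lift or drag the block, leave the red-faced block standing where it is, and do not disturb anything else on the desk.

Things in the scene. Friction and masses are not known exactly. Their poses are not given: they have to be found in the camera images.
- fish_block: Printing block, wood, 28 thick (x) x 80 wide (y) x 100 tall (z), 150 g, loose. Blue inked 5 mm layer with a pale fish on its +x face, which looks away from the robot (within 30 deg); plain wooden back at x = -14. Stands upright on the pad. Origin: centre of the end it stands on. Falls on its face once tipped 16 deg; a slow push high on the back tips it without sliding. Lying, its back is 38 above the desk.
- fish_block_back (a point): Centre of the plain back of the fish block (50 from either end, 14 behind the origin axis); the middle to press on when the block lies face down. x, y, z axes as the block's.
- fish_block_foot (a point): Middle of the fish block's lower edge on the blue-face side, about which it tips; it should stay in place (within 40).
- sun_block: The other printing block, of the same size and stance, with a red face and a pale sun: to be left standing. Origin and axes as for the fish block. It stands in the other frame; which block is in the left frame and which in the right varies.
- pad: Drawing pad, white sheet on a dark board, 260 (its x) x 420 (its y) x 10 high, fixed to the desk. Origin: centre of its underside; +x away from the robot. Its top is 10 above the desk.
- left_frame (a point): Centre of the left pencilled frame on the pad's top, 150 (pad x) x 130 (pad y). Axes as the pad's. A block standing on its near line lands inside it when tipped.
- right_frame (a point): Centre of the right pencilled frame, likewise.
- ink_jar: Amber ink jar with black cap, 40 diameter x 50 high, standing on the pad between the frames. Origin: centre of its underside. Leave alone.
- eraser: White eraser 22 x 45 x 13 high, lying on the far part of the pad. Origin: centre of its underside. Leave alone.
- tape: Roll of blue tape lying flat, 100 outer diameter x 25 high, left of the pad. Origin: centre of its underside. Leave alone.
- pencil_cup: White cup with pencils, 72 diameter, 90 high, pencils to about 170, right of the pad. Origin: centre of its underside. Leave alone.
- notebook: Brown notebook 140 x 100 x 8, flat, right of the pad. Origin: centre of its underside. Leave alone.
- roller: Ink roller with wooden handle, about 180 x 110 x 34 high, lying left of the pad. Origin: between handle and roller, on the desk. Leave alone.

How it is judged:
By the outcome, as a careful person would: the job done as asked, in the order asked, and still so for the second after the job is handed in, while the arm keeps its last pose, push and grip.
It also fails if it takes over 32 s, if anything falls off the work surface, if the arm or the gripper's body presses on something with over 40 N, if the wrist force passes 120 N, or if a joint passes its speed limit or range.

### The arm

A 7-joint arm with a two-finger parallel gripper is mounted at the origin on the work surface. World frame = base frame: x ahead of the robot, y to its left, z up, the work surface at z = 0. Lengths are in m, angles in rad, forces in N, time in s.
With the tool pointing down it reaches from about 0.425 to 0.825 m from the base axis. Payload 3.6 kg.
Tool frame: the origin (TCP) lies at the very end of the fingers, on their centre line; the grasp point (between the pads) lies 19 mm behind it (env.tcp_to_grasp is the distance from the TCP to the grasp point, in m); z points along the fingers, y is the direction in which the jaws open and shut (so a half turn about z gives the same grasp; the last joint's range is limited). The gripper opens to 93 mm and grips with 3 to 60 N. Pads are 15 mm wide; open, the fingers measure 128 mm over their backs; the gripper's body (75 mm by 188 mm) begins 65 mm behind the grasp point.
Start: joints at [-1.149, 0.615, -0.013, 1.423, 0.008, 1.103, -0.04], TCP at [0.281, 0.586, 0.219] pointing down, gripper open.
Joint ranges: [-3.12, 3.12], [-0.3, 2.06], [-1.34, 1.32], [0.26, 2.42], [-1.36, 4.5], [0.01, 1.98], [-2.84, 2.84]. Speed limits (rad/s): [2.79, 2.79, 3.14, 3.14, 3.14, 3.14, 3.14].

### API

Orientations are given as a unit quaternion [w, x, y, z].
In Python, from plant import env gives the robot as it stands.
- The arm moves only by the tool play_rows, never from a script. Its argument "targets" is text: rows parted by semicolons, each of 7 numbers parted by spaces: the shift along the tool's x, y, z in m, then the turn, a rotation vector about the tool's x, y, z in degrees, then the finger opening in m, from 0 to 0.093. In form: tx ty tz rx ry rz grip; .... A call has 1 to 8 rows; each row shifts and turns the commanded pose from where the row before left it, along the tool's axes as they then stand; what a row does not reach is not made up. A row lasts 1/8 s, in which the tool goes at most 62.5 mm and 10.7 degrees, less where a joint would pass 70% of its speed; a pose out of reach is approached as far as the arm can. A call is refused whole if a number of a shift passes 0.0625 or a number of a turn 10.7, either way. A call with a gripper value outside its range is refused whole. The fingers move at their own pace and stop on an object; the grip force is fixed at half the most. Time passes only in rows, so rows that do not move let the fingers close. It gives the time, the measured TCP pose, the force and the opening at its end, in the units of the state.
- env.get_obs(): the state, without advancing time (a new reading comes with each control period).
- env.camera(name): name is "scene" or "top"; returns the picture (384x512x3 uint8, blue, green, red); there is no depth.
- env.get_calibration(name): a dict with "mtx" (3x3 intrinsics, pixels), "R" (3x3) and "t" (3): a world point X has camera coordinates R X + t. Camera axes: x right, y down, z forward; pixel columns grow to the right and rows downward; lengths in m; the calibration is good to about 2 mm. A picture is of the moment at which its call begins. get_calibration takes no time and is no camera call.
- env.job_done(): hands the job in, once; it reports no verdict.
The state is a dict: "t": time; "joint_pos": joint angles; "dq": joint speeds; "joint_efforts": joint torques, N m; "eef_pos": TCP position; "tool_rot": TCP orientation; "contact_force": force on the tool from outside, world axes, zero at the start; "moment": the same for the moment, N m; "width": opening from 0.0 (shut) to 1.0 (fully open).
Only numpy, scipy, OpenCV 4.12 (cv2) and the standard library are available. Lean on these libraries where they do the work, as an engineer would, in place of code of your own. Each camera call takes 0.05 s, during which the arm holds its last target.

## Working session

There is one attempt and no reset: what is moved stays moved. The work goes in short steps, Python scripts to look and compute and a tool call to move; the robot and the scene stay as the last step left them, time stands still between calls to the robot, and variables do not carry over. Pictures are saved under pics/ and viewed, and the job is handed in when it is done.

Besides the shell and the picture viewer there is one more tool, called after "Call:" by a JSON object that holds its "api" and its "payload". play_rows: Moves the arm, as the interface text tells. Its arguments: {"type":"object","properties":{"targets":{"type":"string"}},"required":["targets"]}

```bash
mkdir -p pics; python3 - <<'E'
from plant import env
import cv2
for n in("scene","top"):
    cv2.imwrite(f"pics/{n}0.png",env.camera(n)); c=env.get_calibration(n); print(n,c)
o=env.get_obs();print(o)
E
```

```text
scene {'mtx': array([[472.88730972,   0.        , 248.15246089],
       [  0.        , 472.88730972, 195.18877321],
       [  0.        ,   0.        ,   1.        ]]), 'R': array([[ 0.87879247,  0.47714872, -0.00727223],
       [ 0.36627431, -0.6842003 , -0.63064497],
       [-0.3058871 ,  0.55154242, -0.77603739]]), 't': array([-0.48594008, -0.13941764,  1.5125854 ])}
top {'mtx': array([[421.46444934,   0.        , 259.16791722],
       [  0.        , 421.46444934, 194.71904957],
       [  0.        ,   0.        ,   1.        ]]), 'R': array([[-1.75331421e-02, -9.99846166e-01,  4.82855197e-04],
       [-9.94652637e-01,  1.73929060e-02, -1.01801857e-01],
       [ 1.01777798e-01, -2.26517961e-03, -9.94804578e-01]]), 't': array([0.01867734, 0.53119927, 1.17222666])}
{'t': 0.1, 'joint_pos': array([-1.14950999,  0.61580751, -0.01258739,  1.42469147,  0.00806456,
        1.10343508, -0.04039096]), 'dq': array([-7.31353592e-04, -2.13315146e-03, -4.66438500e-05, -3.97212058e-03,
       -2.77064678e-03, -8.78318276e-04,  5.86964236e-04]), 'joint_efforts': array([ 1.08265191e-03, -4.60039651e+01,  2.09857165e-01, -1.66246158e+01,
       -6.11812016e-02,  1.68769446e-02,  1.04026697e-04]), 'eef_pos': array([0.28112175, 0.5852838 , 0.21762247]), 'tool_rot': array([-2.47915945e-04,  2.22010386e-01,  9.75043627e-01, -1.11887256e-03]), 'contact_force': array([ 0.23844042,  0.141767  , -0.4625828 ]), 'moment': array([-0.0125404 , -0.02996119, -0.05248859]), 'width': 0.9969160779528181}
```

View pics/scene0.png

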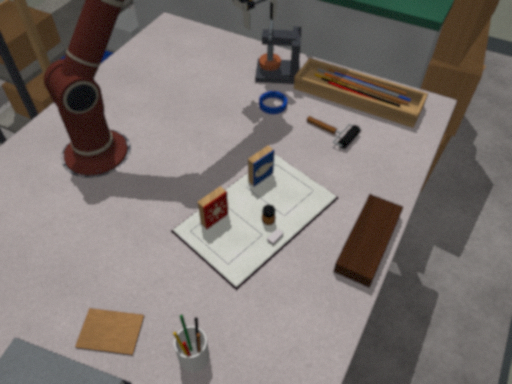

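View pics/top0.png

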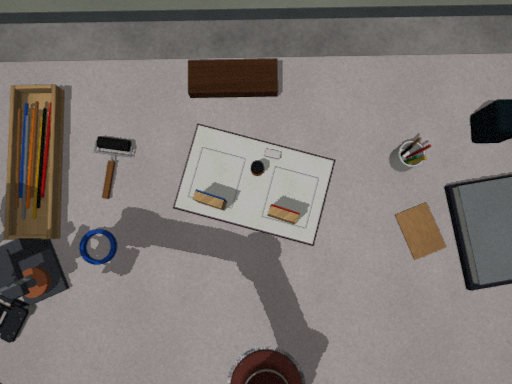

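The fish block (blue) stands in the left frame, at about (210,200) in the top view and (262,167) in the scene view. The red block is on the right, at about (284,214) in the top view.

```bash
python3 - <<'E'
import cv2
a=cv2.imread("pics/top0.png")[115:250,165:345]
cv2.imwrite("pics/ct.png",cv2.resize(a,(720,540),interpolation=cv2.INTER_CUBIC))
a=cv2.imread("pics/scene0.png")[135:235,190:310]
cv2.imwrite("pics/cs.png",cv2.resize(a,(720,600),interpolation=cv2.INTER_CUBIC))
E
```

```text
(no output)
```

View pics/ct.png

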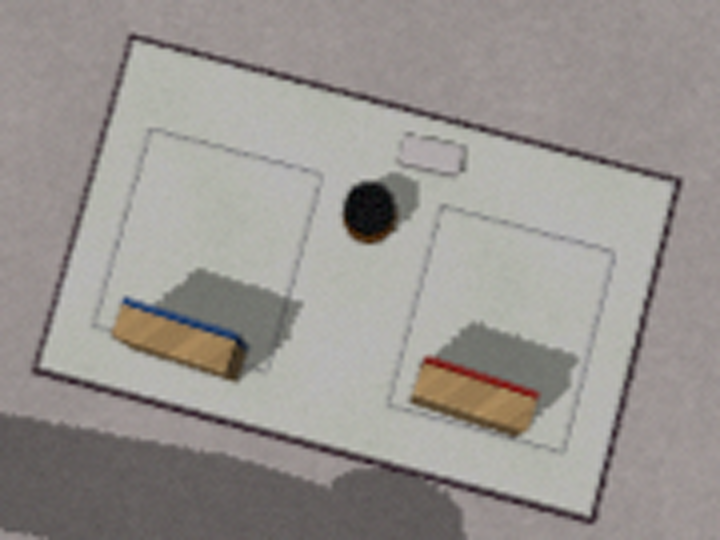

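View pics/cs.png

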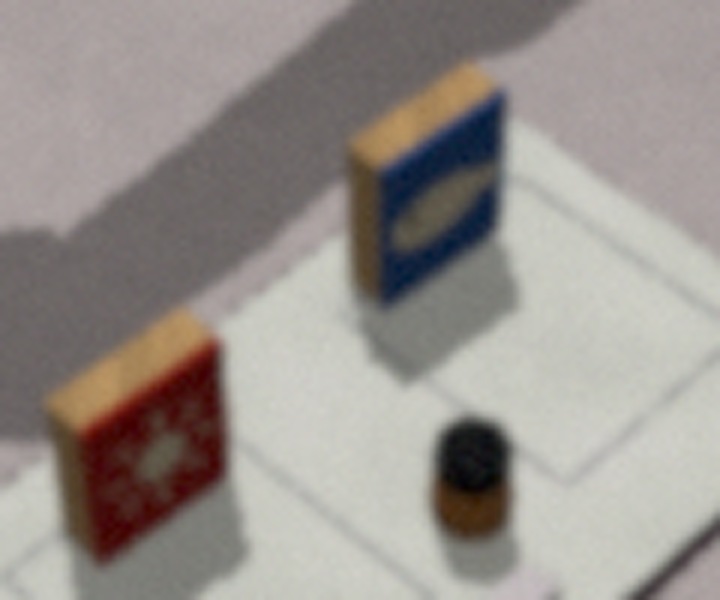

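```bash
cat > h.py <<'E'
import numpy as np,cv2
from plant import env
def proj(n,X):
    c=env.get_calibration(n); Y=np.atleast_2d(X)@c["R"].T+c["t"]; p=Y@c["mtx"].T; return p[:,:2]/p[:,2:]
def ray(n,uv,z):
    c=env.get_calibration(n); d=np.linalg.solve(c["mtx"],[uv[0],uv[1],1]); d=c["R"].T@d; o=-c["R"].T@c["t"]
    return o+d*(z-o[2])/d[2]
E
python3 - <<'E'
from h import *
from scipy.optimize import least_squares
t=lambda a,b:(165+a/4-.375,115+b/4-.375)
s=lambda a,b:(190+a/6-.42,135+b/6-.42)
B=lambda x,y,z:(x*.014,y*.04,.01+z)
obs=[("top",B(1,1,.1),t(124,299)),("top",B(1,-1,.1),t(243,341)),
("scene",B(-1,-1,.1),s(350,148)),("scene",B(-1,1,.1),s(475,62)),("scene",B(1,1,.1),s(505,93)),("scene",B(1,-1,.1),s(380,168)),("scene",B(1,-1,0),s(380,305)),("scene",B(1,1,0),s(500,242))]
def f(p):
    r=[]
    c,sn=np.cos(p[2]),np.sin(p[2])
    for n,b,o in obs:
        X=[p[0]+c*b[0]-sn*b[1],p[1]+sn*b[0]+c*b[1],b[2]]
        r+=list(proj(n,X)[0]-o)
    return np.array(r)
q=least_squares(f,[.5,.15,0]);print(q.x,np.degrees(q.x[2]));print(q.fun.reshape(-1,2).round(1))
for k,P in dict(pad=[(131,37),(680,180),(594,520),(36,372)],lf=[(150,129),(322,174),(268,371),(95,326)],rf=[(441,206),(613,251),(566,451),(389,405)],jar=[(369,208)]).items():
    A=np.array([ray("top",t(*p),.06 if k=="jar" else .01)[:2] for p in P]);print(k,A.round(3).tolist(),A.mean(0).round(3))
E
```

```text
[ 0.51574971  0.14340838 -0.38189114] -21.88075040658449
[[ 0.9 -1.3]
 [-0.7 -1.1]
 [-1.5 -1.6]
 [-1.  -0.2]
 [ 0.4 -0. ]
 [-0.1  0.6]
 [-0.1  0.8]
 [ 0.1 -1.7]]
pad [[0.745, 0.187], [0.632, -0.212], [0.387, -0.142], [0.5, 0.256]] [0.566 0.022]
lf [[0.677, 0.173], [0.641, 0.048], [0.498, 0.089], [0.533, 0.214]] [0.587 0.131]
rf [[0.616, -0.038], [0.581, -0.162], [0.437, -0.123], [0.472, 0.003]] [ 0.526 -0.08 ]
jar [[0.607, 0.014]] [0.607 0.014]
```

Call:
{"api": "play_rows", "payload": {"targets": "-0.02 -0.018 0 0 0 0 0; -0.045 -0.038 0 0 0 0 0; -0.05 -0.042 0 0 0 0 0; -0.05 -0.042 0 0 0 0 0; -0.05 -0.042 0 0 0 0 0; -0.05 -0.042 0 0 0 0 0; -0.05 -0.042 0 0 0 0 0; -0.042 -0.034 0 0 0 -4.5 0"}}

```text
t: 1.1
eef_pos: [0.468, 0.1711, 0.2185]
tool_rot: [-0.0, 0.183, 0.983, -0.0]
contact_force: [0.1, 0.1, -0.0]
width: 0.19
```

```bash
cat >> h.py <<'E'
from scipy.spatial.transform import Rotation as Ro
def err(T):
    o=env.get_obs(); q=o["tool_rot"]; R=Ro.from_quat([q[1],q[2],q[3],q[0]]).as_matrix()
    print("t",o["t"],"pos",o["eef_pos"].round(4),"F",o["contact_force"].round(1),"w",round(o["width"],2)); print("xax",R[:,0].round(3),"zax",R[:,2].round(3),"yaw",np.degrees(np.arctan2(-R[1,0],-R[0,0])))
    print("tool delta",(R.T@(np.array(T)-o["eef_pos"])).round(4))
E
python3 - <<'E'
from h import *
err([.4728,.1599,.092])
E
```

```text
t 1.1 pos [0.468  0.1711 0.2185] F [ 0.1  0.1 -0. ] w 0.19
xax [-0.933  0.36   0.   ] zax [-0.    -0.001 -1.   ] yaw -21.10287818462748
tool delta [-0.0085 -0.0086  0.1265]
```

Call:
{"api": "play_rows", "payload": {"targets": "0 0 0 0 0 0 0; 0 0 0 0 0 0 0"}}

```text
t: 1.35
eef_pos: [0.467, 0.1743, 0.2184]
tool_rot: [-0.001, 0.184, 0.983, 0.0]
contact_force: [-0.8, -0.0, -1.2]
width: 0.011
```

```bash
python3 - <<'E'
from h import *
err([.4728,.1599,.092])
E
```

```text
t 1.35 pos [0.467  0.1743 0.2184] F [-0.8 -0.  -1.2] w 0.01
xax [-0.933  0.361  0.001] zax [-0.001  0.001 -1.   ] yaw -21.155739982028607
tool delta [-0.0107 -0.0114  0.1264]
```

Call:
{"api": "play_rows", "payload": {"targets": "-0.002 -0.006 0.025 0 0 0 0; -0.002 -0.006 0.04 0 0 0 0; 0 0 0.04 0 0 0 0; 0 0 0.021 0 0 0 0; 0 0 0 0 0 0 0"}}

```text
t: 1.98
eef_pos: [0.465, 0.1629, 0.0912]
tool_rot: [-0.002, 0.182, 0.983, -0.001]
contact_force: [-0.1, 0.9, 0.4]
width: 0.011
```

```bash
python3 - <<'E'
from h import *
err([.4728,.1599,.092])
for n,(y,x) in dict(scene=(110,190),top=(145,165)).items():
    a=env.camera(n)[y:y+100,x:x+120]; cv2.imwrite(f"pics/{n}1.png",cv2.resize(a,(600,500),interpolation=cv2.INTER_CUBIC))
E
```

```text
t 1.975 pos [0.465  0.1629 0.0912] F [-0.1  0.9  0.4] w 0.01
xax [-0.934  0.357  0.004] zax [-0.004 -0.    -1.   ] yaw -20.936371655102306
tool delta [-0.0084  0.     -0.0008]
```

View pics/scene1.png

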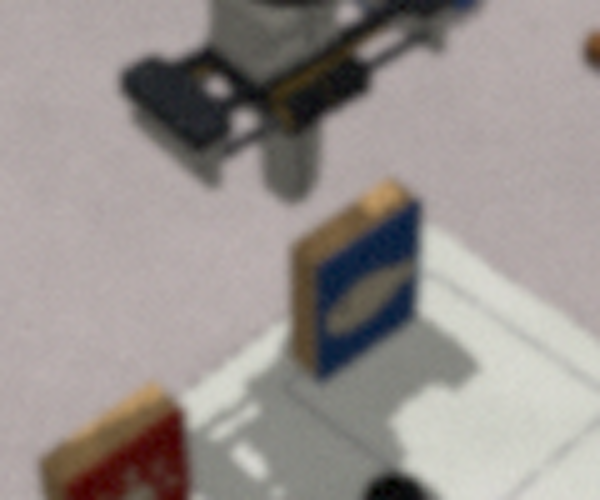

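View pics/top1.png

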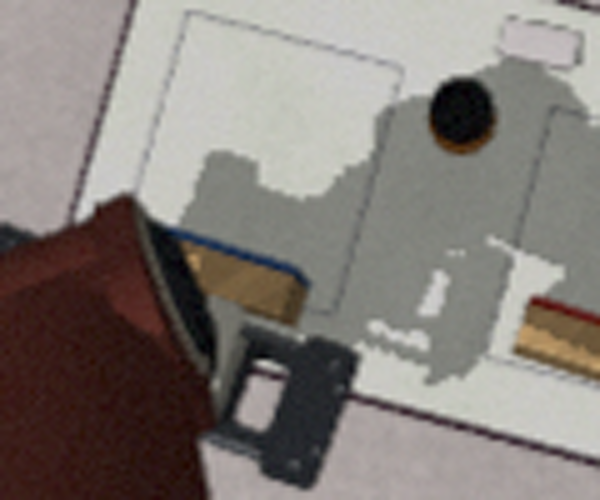

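The block hasn't been touched, and the fingers are about 33 mm behind its back. I'll approach and then push slowly.

Call:
{"api": "play_rows", "payload": {"targets": "-0.015 0 0 0 0 0 0; -0.012 0 0 0 0 0 0; -0.003 0 0 0 0 0 0; -0.003 0 0 0 0 0 0; -0.003 0 0 0 0 0 0; -0.003 0 0 0 0 0 0; -0.003 0 0 0 0 0 0; -0.003 0 0 0 0 0 0"}}

```text
t: 3.08
eef_pos: [0.5091, 0.1447, 0.0926]
tool_rot: [-0.0, 0.184, 0.983, -0.0]
contact_force: [-0.1, -0.6, 1.1]
width: 0.003
```

```bash
python3 - <<'E'
from h import *
err([.4728,.1599,.092])
for n,(y,x) in dict(scene=(110,190)).items():
    a=env.camera(n)[y:y+100,x:x+120]; cv2.imwrite(f"pics/{n}2.png",cv2.resize(a,(600,500),interpolation=cv2.INTER_CUBIC))
E
```

```text
t 3.075 pos [0.5091 0.1447 0.0926] F [-0.1 -0.6  1.1] w 0.0
xax [-0.933  0.361 -0.   ] zax [-0. -0. -1.] yaw -21.152306151734347
tool delta [0.0393 0.001  0.0006]
```

View pics/scene2.png

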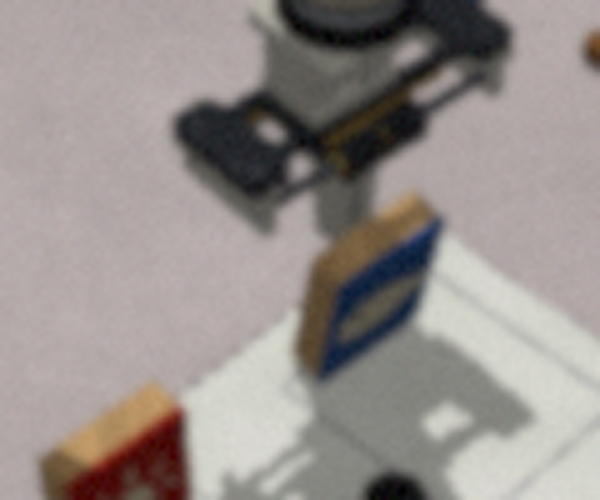

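It is tipping cleanly about its foot, which is still at about (320,378) in the crop. I'll carry on slowly.

Call:
{"api": "play_rows", "payload": {"targets": "-0.003 0 0 0 0 0 0; -0.003 0 0 0 0 0 0; -0.003 0 0 0 0 0 0; -0.003 0 0 0 0 0 0; -0.003 0 0 0 0 0 0; -0.002 0 0 0 0 0 0; 0 0 0 0 0 0 0; 0 0 0 0 0 0 0"}}

```text
t: 4.12
eef_pos: [0.5246, 0.1387, 0.0926]
tool_rot: [-0.0, 0.184, 0.983, -0.0]
contact_force: [0.1, -0.4, 0.3]
width: 0.004
```

```bash
python3 - <<'E'
from h import *
err([.4728,.1599,.092])
for n,(y,x) in dict(scene=(110,190)).items():
    a=env.camera(n)[y:y+100,x:x+120]; cv2.imwrite(f"pics/{n}3.png",cv2.resize(a,(600,500),interpolation=cv2.INTER_CUBIC))
E
```

```text
t 4.125 pos [0.5246 0.1387 0.0926] F [ 0.1 -0.4  0.3] w 0.0
xax [-0.933  0.361  0.   ] zax [-0. -0. -1.] yaw -21.14969336864304
tool delta [0.056  0.0011 0.0006]
```

View pics/scene3.png

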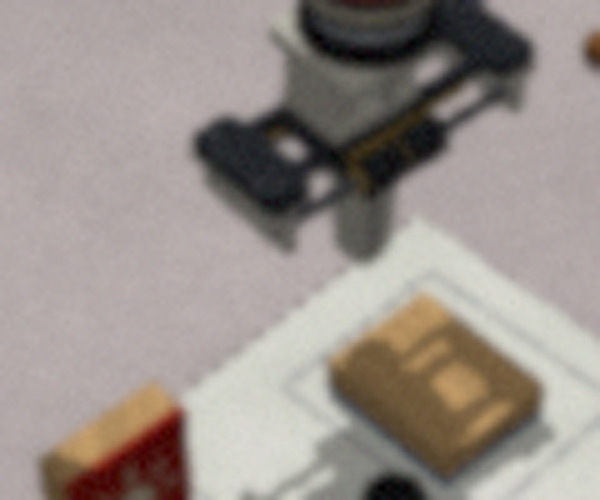

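It has fallen face down inside the frame. Its back's corners in the crop are at about (331,362), (427,294), (542,382) and (447,462).

```bash
python3 - <<'E'
from h import *
A=np.array([ray("scene",(190+a/5-.4,110+b/5-.4),.038) for a,b in [(331,362),(427,294),(542,382),(447,462)]])
print(A.round(3),A.mean(0),np.linalg.norm(np.diff(A,axis=0),axis=1))
c=A.mean(0);c[2]=.038
err(c)
E
```

```text
[[0.525 0.098 0.038]
 [0.551 0.173 0.038]
 [0.64  0.142 0.038]
 [0.617 0.064 0.038]] [0.58321961 0.11933963 0.038     ] [0.078476   0.09414428 0.08189434]
t 4.175 pos [0.5246 0.1387 0.0926] F [-1.1 -0.6  0.6] w 0.0
xax [-0.933  0.361  0.   ] zax [-0. -0. -1.] yaw -21.14371636319201
tool delta [-0.0616  0.0031  0.0546]
```

Call:
{"api": "play_rows", "payload": {"targets": "-0.02 0.001 0 0 0 0 0; -0.03 0.001 0 0 0 0 0; -0.009 0 0.01 0 0 0 0; 0 0 0.02 0 0 0 0; 0 0 0.01 0 0 0 0; 0 0 0 0 0 0 0"}}

```text
t: 4.92
eef_pos: [0.5791, 0.1195, 0.0516]
tool_rot: [-0.001, 0.183, 0.983, -0.0]
contact_force: [0.3, -1.0, -0.6]
width: 0.005
```

```bash
python3 - <<'E'
from h import *
err([.581,.119,.038])
for n,(y,x) in dict(scene=(110,190),top=(125,165)).items():
    a=env.camera(n)[y:y+100,x:x+120]; cv2.imwrite(f"pics/{n}4.png",cv2.resize(a,(600,500),interpolation=cv2.INTER_CUBIC))
E
```

```text
t 4.925 pos [0.5791 0.1195 0.0516] F [ 0.3 -1.  -0.6] w 0.01
xax [-0.933  0.36   0.003] zax [-0.003 -0.    -1.   ] yaw -21.11294192575504
tool delta [-0.002   0.0003  0.0136]
```

View pics/scene4.png

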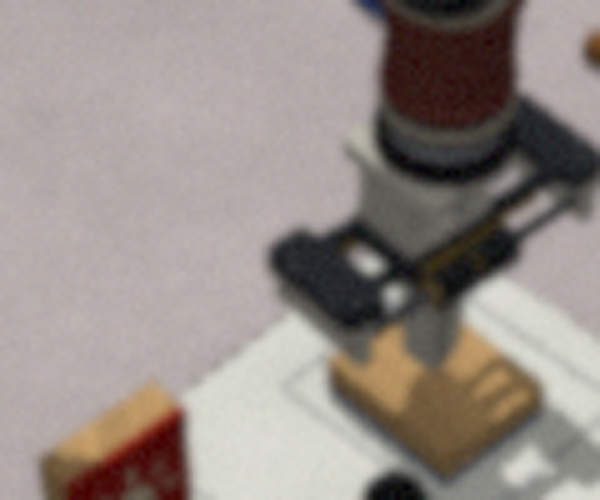

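View pics/top4.png

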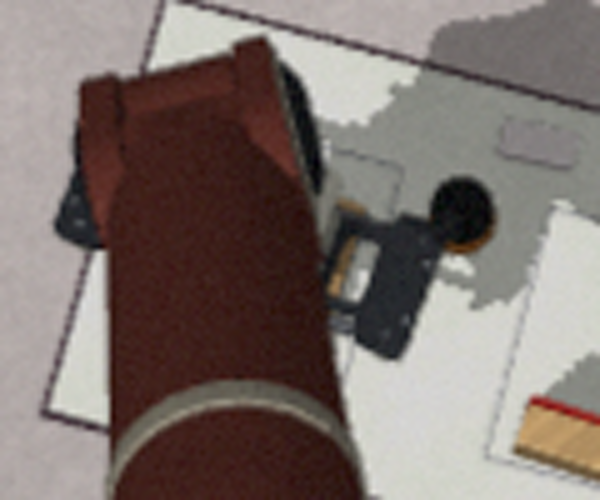

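```bash
python3 - <<'E'
from h import *
for X in ([.579,.1195,.0516],[.579,.1195,.038],[.5832,.1193,.038]): print(((proj("scene",X)[0]-[190,110]+.4)*5).round())
E
```

```text
[431. 356.]
[430. 371.]
[436. 374.]
```

Call:
{"api": "play_rows", "payload": {"targets": "-0.002 0 0.006 0 0 0 0; 0 0 0.004 0 0 0 0; 0 0 0.002 0 0 0 0; 0 0 0.002 0 0 0 0; 0 0 0.001 0 0 0 0; 0 0 0 0 0 0 0"}}

```text
t: 5.78
eef_pos: [0.5824, 0.1185, 0.0384]
tool_rot: [0.0, 0.184, 0.983, 0.0]
contact_force: [-0.9, -0.4, 5.5]
width: 0.003
```

In contact at 5.5 N. I'll press further in small steps.

Call:
{"api": "play_rows", "payload": {"targets": "0 0 0.001 0 0 0 0; 0 0 0.001 0 0 0 0; 0 0 0 0 0 0 0; 0 0 0 0 0 0 0"}}

```text
t: 6.28
eef_pos: [0.5824, 0.1185, 0.0383]
tool_rot: [0.0, 0.184, 0.983, 0.0]
contact_force: [-4.4, -0.6, 15.5]
width: 0.007
```

Call:
{"api": "play_rows", "payload": {"targets": "0 0 0.001 0 0 0 0; 0 0 0.0005 0 0 0 0; 0 0 0 0 0 0 0; 0 0 0 0 0 0 0; 0 0 0 0 0 0 0"}}

```text
t: 6.9
eef_pos: [0.5825, 0.1185, 0.0383]
tool_rot: [0.0, 0.184, 0.983, 0.0]
contact_force: [-6.4, -1.5, 24.0]
width: 0.005
```

```bash
python3 - <<'E'
from h import *
for n in("scene","top"):
  cv2.imwrite(f"pics/{n}5.png",cv2.resize(env.camera(n)[90:290,150:417],(800,600)))
  err([.5832,.1193,.038])
E
```

```text
t 6.95 pos [0.5824 0.1185 0.0383] F [-7.2 -1.6 23.6] w 0.0
xax [-0.933  0.361 -0.001] zax [ 0.001  0.    -1.   ] yaw -21.165491782464922
tool delta [-0.0004  0.001   0.0003]
t 7.0 pos [0.5825 0.1185 0.0383] F [-6.8 -0.9 24.1] w 0.0
xax [-0.933  0.361 -0.001] zax [ 0.001  0.    -1.   ] yaw -21.163789359684397
tool delta [-0.0004  0.001   0.0003]
```

View pics/scene5.png

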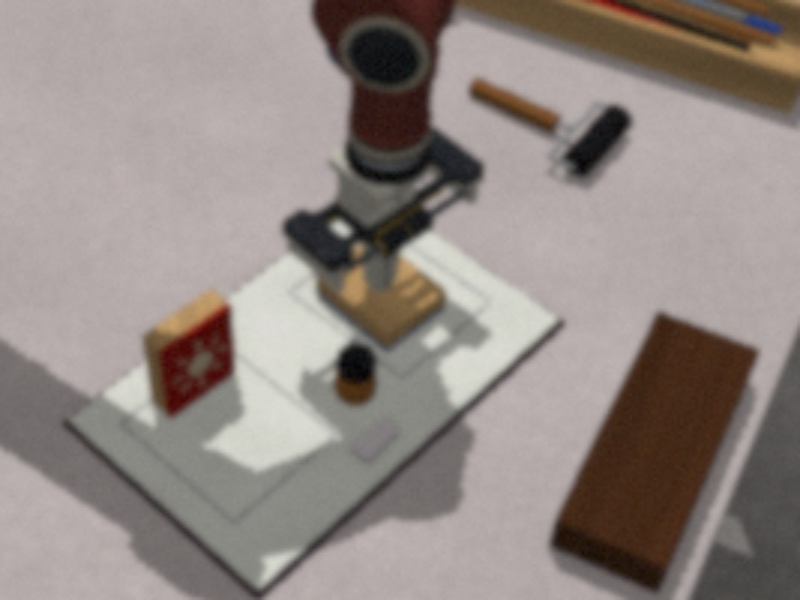

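View pics/top5.png

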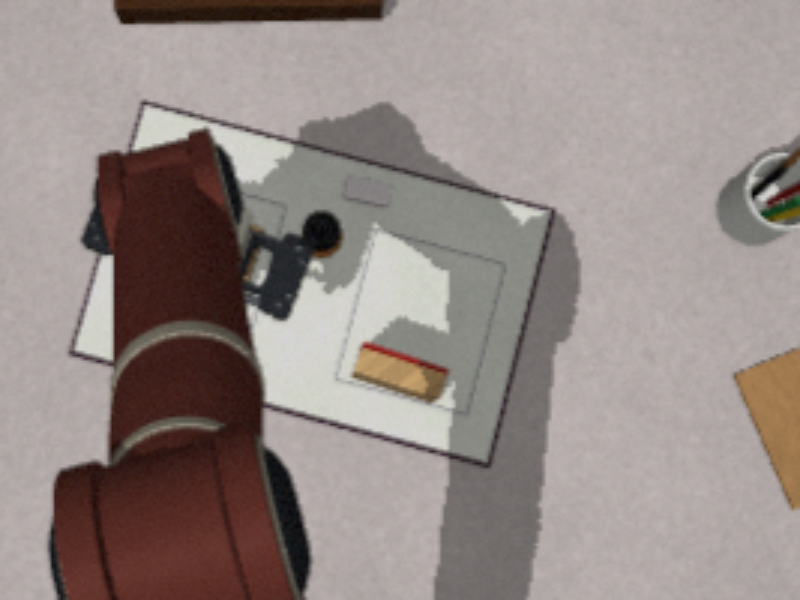

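The fish block lies inside its frame with the fingertips on the middle of its back, at about (380,285) in the enlarged scene crop. The red block is still standing at about (190,350), and the jar, eraser and roller are where they were.

```bash
python3 - <<'E'
from plant import env
print(env.job_done()); print(env.get_obs()["contact_force"])
E
```

```text
the job is handed in; nothing more can be done
None
the job is handed in; nothing more can be done
```

I tipped the blue fish block over with a slow push high on its back, using closed fingers. It fell face down inside the left frame, and I handed the job in at about 7 s while still pressing on the middle of its back.

- **Pressing:** the force was steady at about 24 N downward, with about 7 N sideways. The fingertips were about 1 mm from the back's centre as measured in the scene image.
- **Surroundings:** the last pictures show the red block still standing and the jar, eraser and roller where they were. The tape was out of view in those crops, and the cup and notebook only partly in view; the arm did not go near the cup or notebook.
- **Disagreement:** the landing spot measured in the image was about 8 mm farther out than the one predicted from the standing pose. I pressed at the measured spot. The arm hid most of the block in the top view, so its final position was checked in the scene view only.
- **After hand-in:** the state could not be read any more, so I have no check of the final second.

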